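Nudge the rivet anvil into its recess and swing the keeper over it

TASK

With the fingertips only, push the loose round steel anvil across the riveting board until it drops into the round recess and lies flat on its floor. Then push the red peg round so that the steel keeper swings over the anvil as far as it goes, and draw clear. Only push: do not pick up or tip over the anvil, do not push it off the board, and leave the other things on the bench where they are.

Things in the scene. Friction and masses are not known exactly. Their poses are not given: they have to be found in the camera images.
- board: riveting board, plain wood, fixed to the bench, 130 mm (its x) by 220 mm (its y) by 20 mm thick; origin at the centre of its underside, on the bench top, z up. Its flat top is 20 mm above the bench. A blind round recess is sunk in it 50 mm from its centre towards its -y end; near that end is the keeper's pivot. Nothing else stands up from the top but the keeper and a stop pin (6 mm thick, 12 mm tall, at x = 11.5 mm, y = -84 mm)
- recess (a point): centre of the recess's mouth, level with the board's top; axes as the board's. The recess is 56 mm across (3 mm to spare all round the anvil) and 12 mm deep, with straight walls, a 1.5 mm chamfer and a thin brass ring inlaid flush round it
- anvil: loose dark grey steel disc, 50 mm across, 14 mm thick, 0.28 kg or so, lying flat on the board's top, shallow dimple in its upper face; origin at the centre of its underside, z up. It drops only once its centre is within 3 mm of the recess's centre; seated, its underside is 12 mm below the board's top and its upper face stands 2 mm above it
- pivot (a point): the keeper's hinge axis (vertical), on the board's top, 42 mm from the recess's centre (at the board's x = 0, y = -92 mm); axes as the board's. A boss 18 mm across, 17 mm tall
- keeper (a joint): angle of the keeper, a flat steel arm 16 mm wide that reaches 48 mm from the pivot; its underside is 5 mm and its upper face 10 mm above the board's top, so it clears the anvil only when that is seated. 0: it points along the board's -x; it grows clockwise seen from above; 1.571 (the stop): it points along the board's +y, over the recess. It starts open, below 0.45, turns stiffly (a push of 1 to 2 N at the peg) and stays where it is left
- keeper_peg (a point): centre of the top of the red peg on the keeper, 36 mm from the pivot; the peg is 12 mm across and stands from 10 to 38 mm above the board's top
- the_hand_press: green hand press, fixed to the bench left of the board and not used here: origin under it at the bench top, foot roughly 200 by 120 mm, column and lever over 0.3 m tall; keep the arm clear of it, and of the tall dark drawer cabinet behind the board on the right
- spool_rust: loose thread spool, rust thread, about 57 mm across, 55 mm tall, standing behind the board on the right; origin at the centre of its underside; leave it alone
- spool_cream: loose thread spool, cream thread, about 60 mm across, 50 mm tall, standing at the bench's front edge before the press; origin at the centre of its underside; leave it alone
- wax_pot: loose white pot with a lid, 50 mm across, 57 mm tall, standing behind the board; origin at the centre of its underside; leave it alone
- beeswax: loose yellow wax block, 35x52x19 mm, on the bench left of the hand press; origin at the centre of its underside; leave it alone
- bone_folder: loose flat cream bone folder, 31x121x9 mm, on the bench left of the hand press; origin at the centre of its underside; leave it alone
There are look-alikes about, which are no part of the job. There is more than one size of the anvil; the job needs the smaller.

How it is judged:
On the way:
1. the anvil has dropped flat into the recess while the keeper is still open (z of anvil in the frame of recess below -0.0095 m and horizontal distance between anvil and recess below 0.006 m and angle between anvil's own z axis and vertical below 0.06 rad and value of joint keeper below 1.2 rad), for 0.2 s.
At the end, for the whole second after the job is handed in: the anvil lies in the recess, its underside at least 9.5 mm below the board's top, its centre within 6 mm of the recess's centre and level to 0.06 rad, at rest; the keeper stands at rest at 1.45 rad or more (z of anvil in the frame of recess below -0.0095 m and horizontal distance between anvil and recess below 0.006 m and angle between anvil's own z axis and vertical below 0.06 rad and value of joint keeper above 1.45 rad and linear speed of anvil below 0.01 m/s and velocity of joint keeper below 0.05 rad/s); the robot touches nothing.
It fails at once if the anvil is lifted more than 8 mm off the board's top (z of anvil in the frame of recess above 0.008 m).
It fails at once if the anvil is tipped by more than 0.7 rad (angle between anvil's own z axis and vertical above 0.7 rad).
It fails at once if the anvil is pushed off the board (height (world z) of anvil below 0.004 m).
It fails at once if a spool, the wax pot, the wax block or the bone folder is moved more than 20 mm (distance of any of spool_rust, spool_cream, wax_pot, beeswax, bone_folder from where it was at the start of the episode above 0.02 m).
It also fails if it takes over 58 s, if anything falls off the work surface, if the arm or the gripper's body presses on something with over 40 N, if the wrist force passes 120 N, or if a joint passes its speed limit or range.

ROBOT

A 7-joint arm with a two-finger parallel gripper is mounted at the origin on a cart in front of the work surface, level with it; the furniture and walls round the work are solid. World frame = base frame: x ahead of the robot, y to its left, z up, the work surface at z = 0. Lengths are in m, angles in rad, forces in N, time in s.
With the tool pointing down it reaches from about 0.4 to 0.875 m from the base axis. Payload 6.5 kg.
Tool frame: the origin (TCP) lies on the centre line of the jaws, within the pads' length; the fingertips stand 8 mm ahead of it and the grasp point (between the pads) lies 11 mm behind it; z points along the fingers, y is the direction in which the jaws open and shut (so a half turn about z gives the same grasp; the last joint's range is limited). The gripper opens to 88 mm and grips with 3 to 60 N. Pads are 18 mm wide; open, the fingers measure 123 mm over their backs; the gripper's body (75 mm by 187 mm) begins 45 mm behind the grasp point.
Start: joints at [-1.41, 0.536, -0.004, 1.538, 0.003, 1.067, -0.071], TCP at [0.146, 0.633, 0.225] pointing down, gripper open.
Joint ranges: [-2.7, 2.7], [-0.37, 2.16], [-1.27, 1.26], [0.24, 2.4], [-1.31, 4.45], [0.19, 1.91], [-2.76, 2.76]. Speed limits (rad/s): [2.39, 2.39, 3.14, 3.14, 3.14, 3.14, 3.14].

INTERFACE

Orientations are given as a unit quaternion [x, y, z, w].
In Python, from workcell import ctrl, vision gives the robot as it stands. The module is installed in compiled form; this text tells all that it offers.
- The arm moves only by the tool servo_tool, never from a script. Its argument "series" is a list of rows, each a list of 3 entries, a list of its own where there are three numbers: the closure, from 0 (fully open) to 1 (shut), then the shift along the tool's x, y, z normalised to -1 to 1, where 1 is 500 mm, then the turn about the tool's z normalised to -1 to 1, where 1 is 180 degrees. In form: [[jaw, [tx, ty, tz], roll], ...]. A call has 1 to 12 rows; each row shifts and turns the commanded pose from where the row before left it, along the tool's axes as they then stand; what a row does not reach is not made up. A row lasts 1/8 s, in which the tool goes at most 62.5 mm and 10.7 degrees, less where a joint would pass 70% of its speed; a pose out of reach is approached as far as the arm can. A call with a number of a shift or a turn outside -1 to 1 is refused whole. A call with a gripper value outside its range is refused whole. The fingers move at their own pace and stop on an object; "squeeze" is the grip in N (left out, the last holds). Time passes only in rows, so rows that do not move let the fingers close. It gives the time, the measured TCP pose, the force and the opening at its end, in the units of the state.
- ctrl.get_obs(): the state, without advancing time (a new reading comes with each control period).
- vision.camera(name): name is "side" or "top" or "wrist"; returns the picture (420x560x3 uint8, red, green, blue); there is no depth.
- vision.camera_info(name): a dict with "mtx" (3x3 intrinsics, pixels), "origin" and "attitude" of the camera in the world; the wrist camera has in their place "T_tool_cam" (4x4, takes a point from camera to tool coordinates, whose origin is the TCP and whose axes are the flange's). Camera axes: x right, y down, z forward; pixel columns grow to the right and rows downward; lengths in m; the calibration is good to about 2 mm. A picture is of the moment at which its call begins: read the wrist's pose just before it. camera_info takes no time and is no camera call.
- ctrl.hand_in(): hands the job in, once; it reports no verdict.
The state is a dict: "t": time; "joints": joint angles; "qvel": joint speeds; "effort": joint torques, N m; "tcp_pos": TCP position; "tcp_rot": TCP orientation; "ft_force": force on the tool from outside, world axes, zero at the start; "moment": the same for the moment, N m; "finger_gap": finger opening in m.
Only numpy, scipy, OpenCV 4.12 (cv2) and the standard library are available. Lean on these libraries where they do the work, as an engineer would, in place of code of your own. Each camera call takes 0.05 s, during which the arm holds its last target.

## Working session

There is one attempt and no reset: what is moved stays moved. The work goes in short steps, Python scripts to look and compute and a tool call to move; the robot and the scene stay as the last step left them, time stands still between calls to the robot, and variables do not carry over. Pictures are saved under pics/ and viewed, and the job is handed in when it is done.

Besides the shell and the picture viewer there is one more tool, called after "Call:" as name(argument=value, ...), one argument or row to a line, values as JSON. servo_tool: Moves the arm, as the interface text tells. Scaled input: -1 to 1 covers 500 mm each way for a shift and 180 degrees each way for a turn. Its arguments: {"type":"object","properties":{"series":{"type":"array"},"squeeze":{"type":"number"}},"required":["series"]}

```bash
mkdir -p pics; python3 - <<'E'
from workcell import ctrl, vision
import cv2, numpy as np
o=ctrl.get_obs(); print({k:np.round(v,3).tolist() for k,v in o.items()})
for n in ("side","top","wrist"):
    im=vision.camera(n); cv2.imwrite(f"pics/{n}0.png",im[...,::-1])
    print(n,vision.camera_info(n))
E
```

```text
{'t': 0.0, 'joints': [-1.41, 0.537, -0.004, 1.539, 0.003, 1.067, -0.071], 'qvel': [0.001, -0.001, 0.0, -0.001, -0.001, -0.0, -0.0], 'effort': [-0.001, -57.095, 0.99, -25.16, -0.056, 0.018, 0.0], 'tcp_pos': [0.146, 0.633, 0.224], 'tcp_rot': [0.113, 0.994, -0.001, -0.0], 'ft_force': [0.374, 0.044, 0.773], 'moment': [0.015, -0.039, 0.005], 'finger_gap': 0.088}
side {'mtx': array([[472.25744864,   0.        , 282.28659628],
       [  0.        , 472.25744864, 210.21589476],
       [  0.        ,   0.        ,   1.        ]]), 'origin': array([ 0.06977126, -0.75596441,  0.71740729]), 'attitude': array([ 0.84991628, -0.2008166 ,  0.10784845, -0.47506181])}
top {'mtx': array([[496.29090626,   0.        , 282.53801766],
       [  0.        , 496.29090626, 212.40477851],
       [  0.        ,   0.        ,   1.        ]]), 'origin': array([0.45946367, 0.19749176, 1.28078008]), 'attitude': array([ 0.71392763, -0.69984195,  0.01980057, -0.01168439])}
wrist {'mtx': array([[332.01131259,   0.        , 280.82887014],
       [  0.        , 332.01131259, 208.40876972],
       [  0.        ,   0.        ,   1.        ]]), 'T_tool_cam': array([[-5.33251308e-05, -9.66869272e-01, -2.55272027e-01,
         6.56149193e-02],
       [ 9.99999899e-01, -1.65593267e-04,  4.18306374e-04,
        -5.17618886e-05],
       [-4.46718909e-04, -2.55271979e-01,  9.66869183e-01,
        -1.59738533e-01],
       [ 0.00000000e+00,  0.00000000e+00,  0.00000000e+00,
         1.00000000e+00]])}
```

View pics/top0.png

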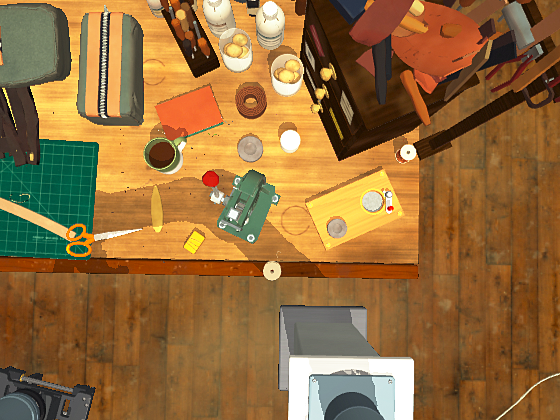

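View pics/side0.png

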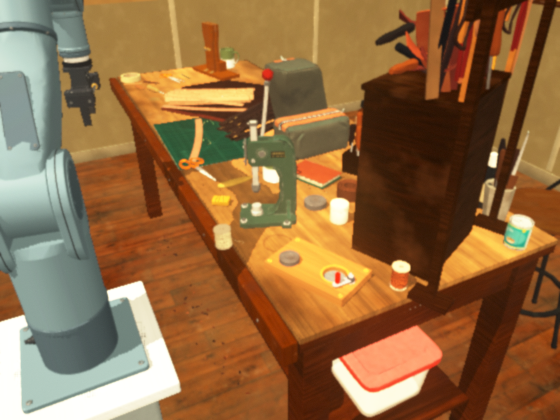

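View pics/wrist0.png

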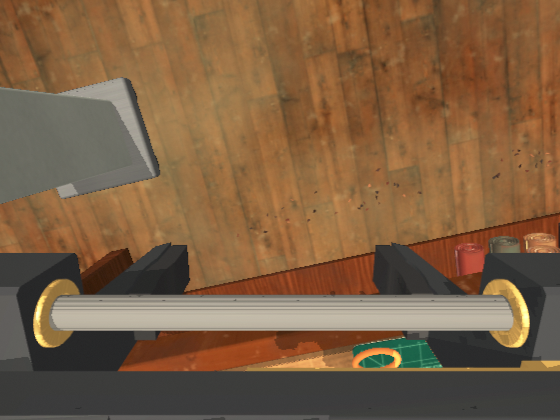

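```bash
cat > h.py <<'E'
import numpy as np, cv2
from scipy.spatial.transform import Rotation as R
from workcell import ctrl, vision
def cam(n,obs=None):
    i=vision.camera_info(n); K=i["mtx"]
    if n=="wrist":
        o=obs or ctrl.get_obs(); T=np.eye(4);T[:3,:3]=R.from_quat(o["tcp_rot"]).as_matrix();T[:3,3]=o["tcp_pos"]
        T=T@i["T_tool_cam"]; return K,T[:3,:3],T[:3,3]
    return K,R.from_quat(i["attitude"]).as_matrix(),np.array(i["origin"])
def ray(n,u,v,z,obs=None):
    K,A,o=cam(n,obs); d=A@np.linalg.solve(K,[u,v,1.]); return o+d*(z-o[2])/d[2]
def proj(n,p,obs=None):
    K,A,o=cam(n,obs); q=K@(A.T@(np.array(p)-o)); return q[:2]/q[2]
E
python3 - <<'E'
import cv2
a=cv2.imread('pics/top0.png')[150:260,270:430]; cv2.imwrite('pics/topz.png',cv2.resize(a,None,fx=5,fy=5,interpolation=cv2.INTER_CUBIC))
a=cv2.imread('pics/side0.png')[220:320,250:390]; cv2.imwrite('pics/sidez.png',cv2.resize(a,None,fx=5,fy=5,interpolation=cv2.INTER_CUBIC))
E
```

```text
(no output)
```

View pics/topz.png

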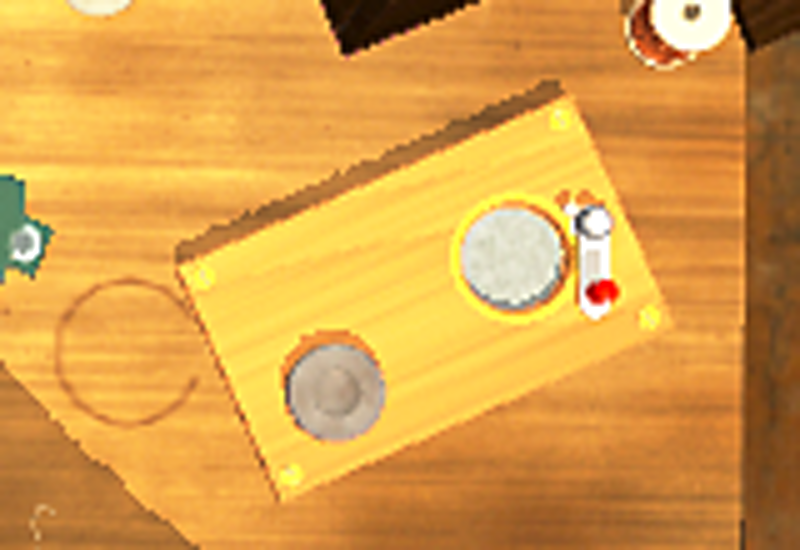

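View pics/sidez.png

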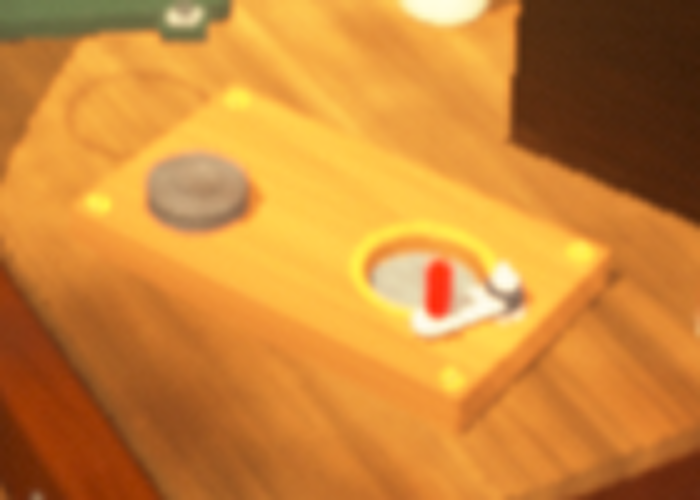

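```bash
python3 - <<'E'
from h import *
z=lambda u,v:(270+(u+.5)/5-.5,150+(v+.5)/5-.5)
C=np.array([ray('top',*z(*p),0.02)[:2] for p in [(570,92),(672,325),(283,500),(177,264)]])
print(C, [np.linalg.norm(C[i]-C[(i+1)%4]) for i in range(4)])
c=C.mean(0); y=(C[2]+C[3]-C[0]-C[1]); yaw_y=np.arctan2(y[1],y[0]); yaw=yaw_y-np.pi/2
print('c',c,'yaw',np.degrees(yaw))
B=lambda p:((np.array([[np.cos(yaw),np.sin(yaw)],[-np.sin(yaw),np.cos(yaw)]]))@(np.array(p)[:2]-c))*1000
for n,p,h in [('rec',(511,258),.02),('anv',(336,392),.034),('peg',(603,291),.058),('boss',(594,222),.037)]:
    q=ray('top',*z(*p),h);print(n,q,B(q))
sz=lambda u,v:(250+(u+.5)/5-.5,220+(v+.5)/5-.5)
for n,p,h in [('rec',(429,272),.02),('anv',(199,180),.034),('peg',(440,268),.058)]:
    q=ray('side',*sz(*p),h);print(n,q,B(q))
for nm,u,v,h in [('cab',340,160,0),('spoolrust',408,152,.055),('press foot',279,200,.02),('press foot',258,240,.02),('waxpot',290,140,.057),('creamspool',272,270,.05)]: print(nm,ray('top',u,v,h))
E
```

```text
[[ 0.63475431 -0.07282676]
 [ 0.51643921 -0.12623231]
 [ 0.42357408  0.07094316]
 [ 0.54244272  0.1268734 ]] [np.float64(0.12980991742990278), np.float64(0.21794975812926012), np.float64(0.13136950933859462), np.float64(0.22000360476305394)]
c [ 5.29302580e-01 -3.10628783e-04] yaw 25.013110234833484
rec [ 0.54899314 -0.04355653  0.02      ] [ -0.44167484 -47.51559108]
anv [0.47867014 0.046522   0.034     ] [-26.08163754  63.84894274]
peg [ 0.53086849 -0.0820929   0.058     ] [-33.1605932 -74.7741045]
boss [ 0.56681854 -0.08200016  0.037     ] [ -0.54305095 -89.890668  ]
rec [ 0.55126789 -0.04772159  0.02      ] [ -0.14136846 -52.25183544]
anv [0.48017128 0.04595293 0.034     ] [-24.96190847  62.69851849]
peg [ 0.53075322 -0.08615372  0.058     ] [-34.9820698  -78.40532918]
cab [0.6560168  0.03669239 0.        ]
spoolrust [ 0.67127989 -0.12587858  0.055     ]
press foot [0.54720993 0.19319647 0.02      ]
press foot [0.44451309 0.24439644 0.02      ]
waxpot [0.69457948 0.16897814 0.057     ]
creamspool [0.37159406 0.2071193  0.05      ]
```

```bash
python3 - <<'E'
from h import *
from scipy.optimize import least_squares
a,b=(210,179),(267,74)
r=least_squares(lambda p:np.r_[proj('top',p)-a,proj('side',p)-b],[.5,.25,.3]);print(r.x,r.fun)
E
```

```text
[0.55703944 0.31954714 0.38811507] [ 0.01678922 -0.03636641 -0.05524478  0.0038519 ]
```

Call:
servo_tool(
  series=[
    [0.0,[0,0,-0.08],0],
    [0.0,[0,0,-0.1],0],
    [0.0,[0,0,-0.1],0],
    [0.0,[0,0,-0.1],0],
    [0.0,[0,0,-0.08],0],
    [0.0,[0,0,-0.04],0],
    [0.0,[0,0,0],0],
  ],
)

```text
t: 1.02
tcp_pos: [0.1463, 0.6338, 0.4764]
tcp_rot: [0.113, 0.994, 0.001, 0.0]
ft_force: [0.4, -0.1, -1.0]
finger_gap: 0.0885
```

Call:
servo_tool(
  series=[
    [0.0,[-0.04,-0.045,0],0],
    [0.0,[-0.07,-0.08,0],0],
    [0.0,[-0.07,-0.08,0],0],
    [0.0,[-0.07,-0.08,0],0],
    [0.0,[-0.07,-0.08,0],0],
    [0.0,[-0.07,-0.08,0],0],
    [0.0,[-0.07,-0.08,0],0],
    [0.0,[-0.07,-0.08,0],0],
    [0.0,[-0.07,-0.08,0],0],
    [0.0,[-0.07,-0.08,0],0],
    [0.0,[-0.07,-0.08,0],0],
    [0.0,[-0.04,-0.05,0],0],
  ],
)

```text
t: 2.52
tcp_pos: [0.4258, 0.1068, 0.4738]
tcp_rot: [0.115, 0.993, -0.001, -0.001]
ft_force: [-0.4, -0.3, -0.4]
finger_gap: 0.0882
```

```bash
python3 - <<'E'
from h import *
o=ctrl.get_obs(); print(o['joints'],o['tcp_pos'],o['tcp_rot'],o['t'])
E
```

```text
[-0.82699809 -0.04186604  0.46453948  1.69066095  0.01925755  1.49033882
  0.9766856 ] [0.42576839 0.10677845 0.47379155] [ 1.14605564e-01  9.93410568e-01 -6.46877227e-04 -7.67591416e-04] 2.525
```

Call:
servo_tool(
  series=[
    [0.0,[-0.038,-0.064,0],0],
    [0.0,[-0.038,-0.064,0],0],
    [0.0,[-0.038,-0.064,0],0],
    [0.2,[0,0,0],0.058],
    [0.3,[0,0,0],0.058],
    [0.4,[0,0,0],0.058],
    [0.5,[0,0,0],0.058],
    [0.6,[0,0,0],0.058],
    [0.65,[0,0,0],0.058],
    [0.65,[0,0,0],0.058],
    [0.65,[0,0,0],0.058],
    [0.65,[0,0,0],0.058],
  ],
)

```text
t: 4.03
tcp_pos: [0.4588, 0.0033, 0.4736]
tcp_rot: [0.805, 0.593, -0.001, -0.0]
ft_force: [0.1, 0.2, -0.3]
finger_gap: 0.031
```

Call:
servo_tool(
  series=[
    [0.65,[0,0,0],0.058],
    [0.65,[0,0,0],0.058],
    [0.65,[0,0,0],0.058],
    [0.65,[0,0,0],0.058],
    [0.65,[0,0,0],0.058],
    [0.65,[0,0,0],0.058],
    [0.65,[0,0,0],0.058],
    [0.65,[0,0,0],0.058],
    [0.65,[0,0,0],0.058],
    [0.65,[0,0,0],0.058],
    [0.65,[0,0,0],0.058],
    [0.65,[0,0,0],0],
  ],
)

```text
t: 5.52
tcp_pos: [0.4589, 0.0033, 0.4739]
tcp_rot: [0.935, -0.356, -0.001, 0.001]
ft_force: [-0.1, -0.2, 0.1]
finger_gap: 0.0309
```

```bash
python3 - <<'E'
from h import *
o=ctrl.get_obs(); print(o['joints'].round(3),o['tcp_pos'],o['tcp_rot'],o['finger_gap'],o['t'])
cv2.imwrite('pics/w1.png',vision.camera('wrist')[...,::-1])
E
```

```text
[-7.000e-01 -1.000e-03  6.030e-01  1.656e+00  1.000e-03  1.489e+00
 -2.395e+00] [0.45891966 0.00325109 0.47391285] [ 9.34520778e-01 -3.55906990e-01 -8.61957915e-04  6.21648861e-04] 0.030924744922702883 5.525
```

View pics/w1.png

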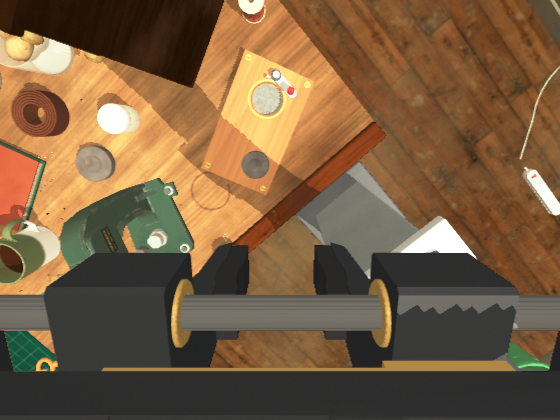

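Call:
servo_tool(
  series=[
    [0.65,[-0.02,-0.02,0.06],0],
    [0.65,[-0.02,-0.02,0.09],0],
    [0.65,[-0.02,-0.02,0.1],0],
    [0.65,[-0.02,-0.02,0.1],0],
    [0.65,[-0.02,-0.02,0.1],0],
    [0.65,[-0.014,-0.007,0.06],0],
    [0.65,[0,0,0.03],0],
    [0.65,[0,0,0],0],
    [0.65,[0,0,0],0],
  ],
)

```text
t: 6.7
tcp_pos: [0.4537, 0.0809, 0.2063]
tcp_rot: [0.934, -0.357, 0.001, -0.001]
ft_force: [-0.9, -0.6, -0.6]
finger_gap: 0.0309
```

```bash
python3 - <<'E'
from h import *
import pickle
o=ctrl.get_obs(); print(o['joints'].round(3),o['tcp_pos'],o['tcp_rot'],o['finger_gap'],o['t'])
pickle.dump(o,open('o2.pkl','wb'))
cv2.imwrite('pics/w2.png',vision.camera('wrist')[...,::-1])
E
```

```text
[-0.721  0.257  0.523  2.065 -0.169  0.858 -2.401] [0.45365322 0.08086547 0.20629983] [ 9.34225223e-01 -3.56682251e-01  7.89460195e-04 -6.17888472e-04] 0.030908607647735082 6.7
```

View pics/w2.png

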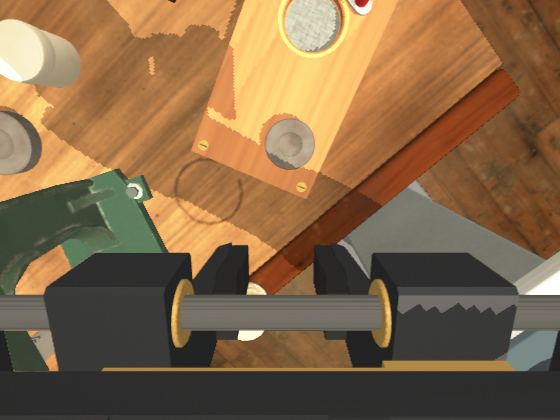

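```bash
python3 - <<'E'
import cv2
a=cv2.imread('pics/w2.png')[0:200,190:400]; cv2.imwrite('pics/w2z.png',cv2.resize(a,None,fx=3,fy=3,interpolation=cv2.INTER_CUBIC))
E
```

```text
(no output)
```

View pics/w2z.png

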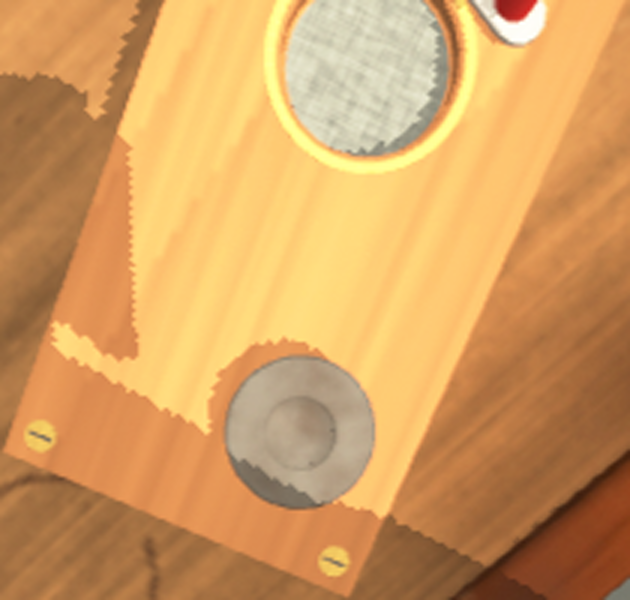

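```bash
cat > m2.py <<'E'
from h import *
import pickle
from scipy.optimize import least_squares
o=pickle.load(open('o2.pkl','rb'))
z=lambda u,v:(190+(u+.5)/3-.5,(v+.5)/3-.5)
W=lambda u,v,h:ray('wrist',*z(u,v),h,o)[:2]
def circ(pts,h,r=None):
    P=np.array([W(*p,h) for p in pts])
    f=least_squares(lambda q:np.hypot(*(P-q[:2]).T)-q[2],[*P.mean(0),.03]); return f.x,np.abs(f.fun).max()
a,_=circ([(225,432),(375,432),(300,354),(300,509),(247,375),(354,378),(247,487),(352,487)],.034);print('anvil',a)
r,e=circ([(265,60),(475,55),(370,173),(290,127),(450,124),(320,160),(420,160)],.02);print('ring',r,e)
c1=W(5,452,.02);c2=W(350,597,.02)
L=[W(160,0,.02),W(118,135,.02)]; print('corners',c1,c2,np.linalg.norm(c1-c2))
y=(c1-L[0]);print('yaw',np.degrees(np.arctan2(y[1],y[0]))-90, np.degrees(np.arctan2(*(c1-c2)[::-1])))
yaw=np.radians(25); ex=np.array([np.cos(yaw),np.sin(yaw)]);ey=np.array([-ex[1],ex[0]])
print('recess from corners',(c1+c2)/2-ey*.16)
print('anvil in board wrt recess',(a[:2]-r[:2])@ex,(a[:2]-r[:2])@ey)
E
python3 m2.py
```

```text
anvil [0.48011523 0.04598645 0.02485033]
ring [ 0.55048534 -0.04599524  0.03247272] 0.0009290280765932024
corners [0.541824   0.12613469] [0.42404079 0.07105464] 0.13002574790309301
yaw 25.620719376466795 25.062631839801547
recess from corners [ 0.55055132 -0.04641458]
anvil in board wrt recess -0.024903835052821822 0.11310341762975563
```

Call:
servo_tool(
  series=[
    [0.65,[0,0,0],0.039],
    [0.65,[0.007,0.006,0.05],0],
    [0.65,[0,0,0.1],0],
    [0.65,[0,0,0.1],0],
    [0.65,[0,0,0.06],0],
    [0.65,[0,0,0.01],0],
    [0.65,[0,0,0],0],
    [0.65,[0,0,0],0],
  ],
)

```text
t: 7.75
tcp_pos: [0.454, 0.0769, 0.0466]
tcp_rot: [0.911, -0.413, 0.001, -0.001]
ft_force: [-0.1, -0.3, -0.7]
finger_gap: 0.0309
```

```bash
cat > st.py <<'E'
from h import *
import sys
o=ctrl.get_obs(); p=o['tcp_pos']; A=R.from_quat(o['tcp_rot']).as_matrix()
print('t',o['t'],'q',o['joints'].round(2),'tcp',p.round(4),'x',A[:,0].round(3),'y',A[:,1].round(3),'z',A[:,2].round(3),'F',o['ft_force'].round(1),o['finger_gap'])
rec=np.array([.5505,-.0462,.02]); print('recess in tool mm',((rec-p)@A*1000).round(1))
im=vision.camera('wrist')[...,::-1].copy(); n=sys.argv[1]; cv2.imwrite(f'pics/{n}.png',im)
E
python3 st.py w3
```

```text
t 7.75 q [-0.57  0.56  0.38  2.16 -0.42  0.49 -2.29] tcp [0.454  0.0769 0.0466] x [ 0.659 -0.752  0.001] y [-0.752 -0.659 -0.003] z [ 0.003  0.001 -1.   ] F [-0.1 -0.3 -0.7] 0.03094469407898321
recess in tool mm [156.1   8.5  26.8]
```

View pics/w3.png

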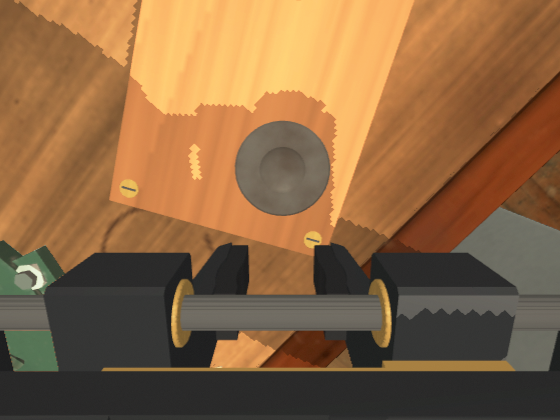

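Call:
servo_tool(
  series=[
    [0.65,[0,0,0.015],0],
    [0.65,[0,0,0.012],0],
    [0.65,[0.01,0,0],0],
    [0.65,[0.01,0,0],0],
    [0.65,[0.014,0.001,0],0],
    [0.65,[0.016,0.0012,0],0],
    [0.65,[0.016,0.0012,0],0],
    [0.65,[0.016,0.0012,0],0],
    [0.65,[0.01,0.001,0],0],
    [0.65,[0,0,0],0],
  ],
)

```text
t: 9.05
tcp_pos: [0.4811, 0.0397, 0.0317]
tcp_rot: [0.911, -0.413, 0.0, 0.0]
ft_force: [0.1, -0.1, -0.2]
finger_gap: 0.031
```

```bash
python3 st.py w4
```

```text
t 9.05 q [-0.46  0.61  0.35  2.1  -0.43  0.5  -2.2 ] tcp [0.4811 0.0397 0.0317] x [ 0.658 -0.753  0.   ] y [-0.753 -0.658 -0.   ] z [ 0. -0. -1.] F [ 0.1 -0.1 -0.2] 0.03102444424489452
recess in tool mm [110.3   4.3  11.7]
```

View pics/w4.png

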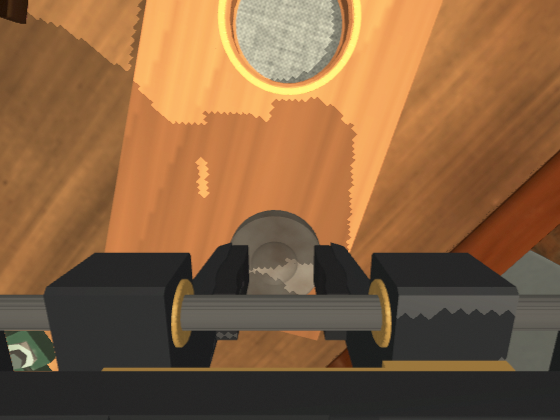

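```bash
python3 - <<'E'
from h import *
o=ctrl.get_obs(); p=o['tcp_pos']; A=R.from_quat(o['tcp_rot']).as_matrix()
for uv in [(275,210),(231,250),(320,250),(275,262)]:
    q=ray('wrist',*uv,.034,o); print(uv,q.round(4),((q-p)@A*1000).round(1))
for uv in [(290,94),(290,22)]:
    q=ray('wrist',*uv,.02,o); print(uv,q.round(4),((q-p)@A*1000).round(1))
E
```

```text
(275, 210) [0.4979 0.0247 0.034 ] [22.7 -2.7 -2.3]
(231, 250) [0.5009 0.0553 0.034 ] [  1.7 -25.1  -2.3]
(320, 250) [0.4669 0.0256 0.034 ] [ 1.7 20.  -2.3]
(275, 262) [0.4798 0.0456 0.034 ] [-4.9 -2.8 -2.3]
(290, 94) [ 0.5286 -0.0215  0.02  ] [77.8  4.6 11.7]
(290, 22) [ 0.5496 -0.0453  0.02  ] [109.5   4.4  11.6]
```

```bash
python3 - <<'E'
from h import *
o=ctrl.get_obs(); p=o['tcp_pos']; A=R.from_quat(o['tcp_rot']).as_matrix()
for t in [(9,-15.5,8),(9,15.5,8),(-9,15.5,8),(9,15.5,-30)]:
    print(t,proj('wrist',p+A@np.array(t)/1000,o))
for n in('side','top'):
    print(proj(n,p))
    cv2.imwrite(f'pics/{n}4.png',cv2.resize(vision.camera(n)[...,::-1][130:330,230:430],None,fx=3,fy=3,interpolation=cv2.INTER_CUBIC))
E
```

```text
(9, -15.5, 8) [251.42188726 229.85441995]
(9, 15.5, 8) [309.71189233 229.85210795]
(-9, 15.5, 8) [308.97767408 261.18569742]
(9, 15.5, -30) [317.29460105 258.62531096]
[290.7872078  257.65421932]
[339.26942321 227.19721385]
```

View pics/side4.png

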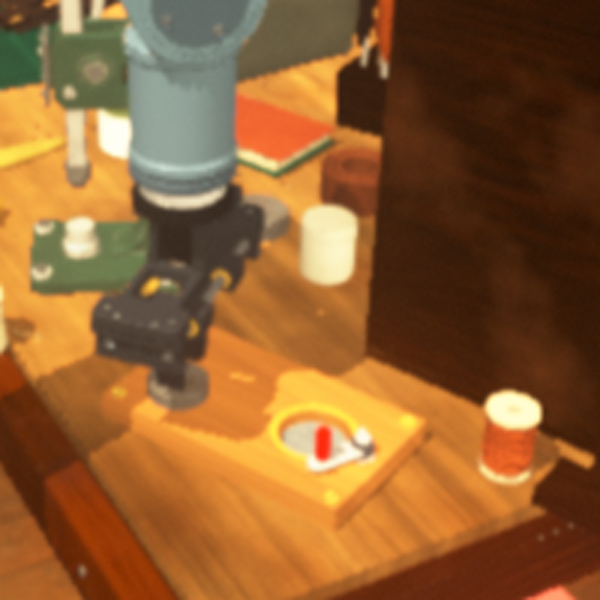

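View pics/top4.png

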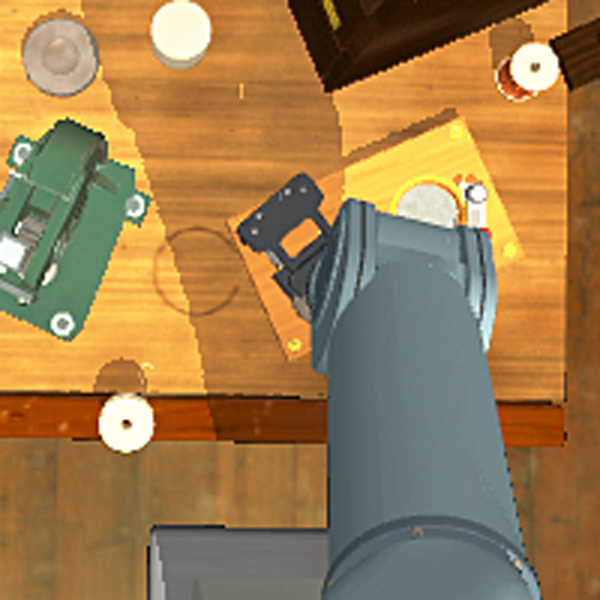

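Call:
servo_tool(
  series=[
    [0.65,[0,0,-0.01],0],
    [0.65,[-0.03,-0.006,0],0],
    [0.65,[-0.03,0,0],0],
    [0.65,[-0.03,0,0],0],
    [0.65,[0,0,0.01],0],
    [0.65,[0,0,0.004],0],
    [0.65,[0,0,0],0],
  ],
)

```text
t: 10.07
tcp_pos: [0.4537, 0.0754, 0.0295]
tcp_rot: [0.91, -0.414, 0.0, 0.0]
ft_force: [-0.4, 0.0, 0.0]
finger_gap: 0.0312
```

```bash
python3 st.py w5; python3 - <<'E'
import cv2
a=cv2.imread('pics/w5.png')[190:350,190:370]; cv2.imwrite('pics/w5z.png',cv2.resize(a,None,fx=3.5,fy=3.5,interpolation=cv2.INTER_CUBIC))
E
```

```text
t 10.075 q [-0.55  0.59  0.35  2.16 -0.44  0.46 -2.27] tcp [0.4537 0.0754 0.0295] x [ 0.658 -0.753  0.   ] y [-0.753 -0.658  0.   ] z [-0. -0. -1.] F [-0.4  0.   0. ] 0.03115015837833547
recess in tool mm [155.2   7.1   9.6]
```

View pics/w5.png

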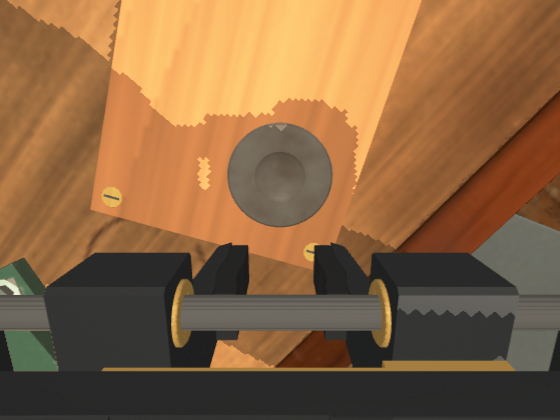

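View pics/w5z.png

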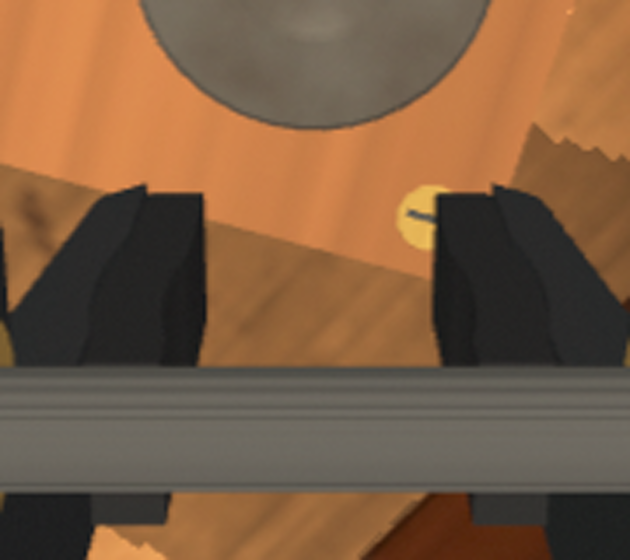

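Call:
servo_tool(
  series=[
    [0.65,[0,0,0.006],0],
    [0.65,[0,0,0.006],0],
    [0.65,[0,0,0.006],0],
    [0.65,[0,0,0.002],0],
    [0.65,[0,0,0],0],
  ],
)

```text
t: 10.75
tcp_pos: [0.4535, 0.0759, 0.0196]
tcp_rot: [0.911, -0.413, -0.0, 0.0]
ft_force: [-0.5, 0.8, -0.5]
finger_gap: 0.0306
```

```bash
python3 st.py w6
```

```text
t 10.75 q [-0.53  0.61  0.33  2.16 -0.46  0.44 -2.26] tcp [0.4535 0.0759 0.0196] x [ 0.659 -0.753 -0.   ] y [-0.753 -0.659  0.   ] z [-0. -0. -1.] F [-0.5  0.8 -0.5] 0.03057512528529453
recess in tool mm [155.7   7.4  -0.4]
```

View pics/w6.png

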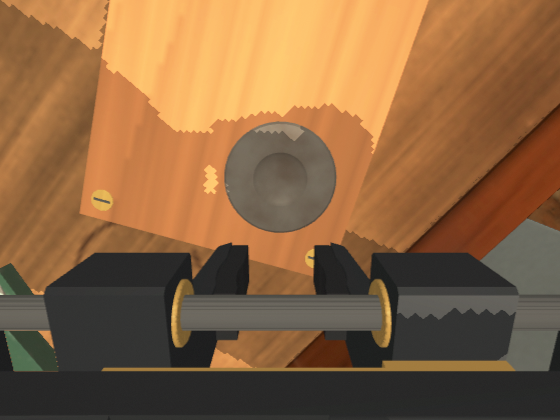

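Call:
servo_tool(
  series=[
    [0.65,[0,0,0.005],0],
    [0.65,[0,0,0.005],0],
    [0.65,[0.01,0,0],0],
    [0.65,[0.01,0,0],0],
    [0.65,[0.01,0.0006,0],0],
    [0.65,[0.01,0.0006,0],0],
    [0.65,[0,0,0],0],
  ],
)

```text
t: 11.68
tcp_pos: [0.4666, 0.06, 0.0148]
tcp_rot: [0.911, -0.414, 0.0, 0.0]
ft_force: [-0.1, 0.2, -0.7]
finger_gap: 0.0306
```

```bash
python3 st.py w7
```

```text
t 11.675 q [-0.48  0.63  0.32  2.13 -0.46  0.44 -2.23] tcp [0.4666 0.06   0.0148] x [ 0.658 -0.753  0.   ] y [-0.753 -0.658 -0.   ] z [ 0. -0. -1.] F [-0.1  0.2 -0.7] 0.030556677774615976
recess in tool mm [135.2   6.7  -5.2]
```

View pics/w7.png

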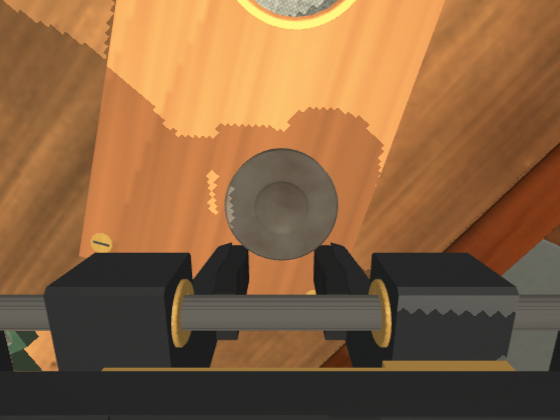

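```bash
cat > an.py <<'E'
from h import *
import sys
o=ctrl.get_obs(); p=o['tcp_pos']; A=R.from_quat(o['tcp_rot']).as_matrix()
l,r,t,b,h=[float(x) for x in sys.argv[1:6]]
q=ray('wrist',(l+r)/2,(t+b)/2,h,o); tl=(q-p)@A*1000
d=np.linalg.norm(ray('wrist',l,(t+b)/2,h,o)-ray('wrist',r,(t+b)/2,h,o))
rec=(np.array([.5505,-.0462,.02])-p)@A*1000
print('centre',q.round(4),'tool',tl.round(1),'dia',d,'to go',(rec-tl).round(1)[:2])
E
python3 an.py 226 338 149 260 .034
```

```text
centre [0.4856 0.0373 0.034 ] tool [ 29.8   0.7 -19.2] dia 0.048886150678647 to go [105.5   6.1]
```

Call:
servo_tool(
  series=[
    [0.65,[0.014,0.0008,0],0],
    [0.65,[0.018,0.001,0],0],
    [0.65,[0.018,0.001,0],0],
    [0.65,[0.018,0.001,0],0],
    [0.65,[0.018,0.001,0],0],
    [0.65,[0.018,0.001,0],0],
    [0.65,[0.018,0.001,0],0],
    [0.65,[0.018,0.001,0],0],
    [0.65,[0.01,0.0006,0],0],
    [0.65,[0,0,0],0],
  ],
)

```text
t: 12.98
tcp_pos: [0.513, 0.0007, 0.0148]
tcp_rot: [0.911, -0.413, 0.0, 0.0]
ft_force: [0.2, 0.3, 0.1]
finger_gap: 0.0304
```

```bash
python3 st.py w8
```

```text
t 12.975 q [-0.35  0.67  0.33  2.03 -0.43  0.5  -2.13] tcp [0.513  0.0007 0.0148] x [ 0.658 -0.753  0.001] y [-0.753 -0.658 -0.   ] z [ 0.001 -0.    -1.   ] F [0.2 0.3 0.1] 0.03040604151426289
recess in tool mm [60.   2.6 -5.1]
```

View pics/w8.png

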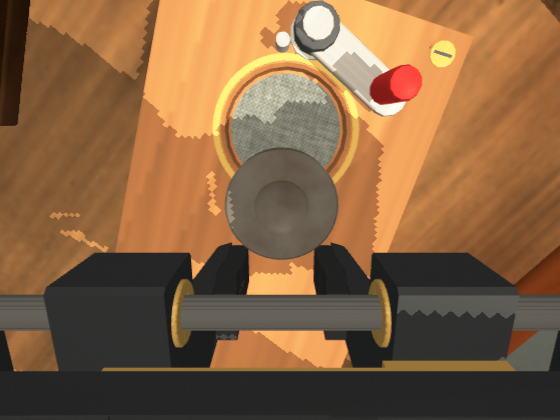

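```bash
python3 an.py 226 338 148 259 .034; python3 - <<'E'
from h import *
from scipy.optimize import least_squares
o=ctrl.get_obs(); p=o['tcp_pos']; A=R.from_quat(o['tcp_rot']).as_matrix()
P=np.array([((ray('wrist',*u,.02,o)-p)@A*1000)[:2] for u in [(213,127),(359,127),(286,53),(230,80),(342,79),(222,165),(350,165)]])
f=least_squares(lambda q:np.hypot(*(P-q[:2]).T)-q[2],[60,2,30]);print('ring',f.x,f.fun)
E
```

```text
centre [ 0.5322 -0.0222  0.034 ] tool [ 30.2   0.7 -19.2] dia 0.0488568630279625 to go [30.1  2. ]
ring [59.99346558  2.52523119 33.20152903] [-0.05879853 -0.15139374 -0.01081862  0.01592054  0.09443685  0.03573652
  0.07491697]
```

Call:
servo_tool(
  series=[
    [0.65,[0.008,0.0006,0],0],
    [0.65,[0.008,0.0006,0],0],
    [0.65,[0.008,0.0006,0],0],
    [0.65,[0.008,0.0006,0],0],
    [0.65,[0.008,0.0006,0],0],
    [0.65,[0.004,0.0004,0],0],
    [0.65,[0.004,0.0004,0],0],
    [0.65,[0.004,0.0002,0],0],
    [0.65,[0.004,0,0],0],
    [0.65,[0,0,0],0],
  ],
)

```text
t: 14.28
tcp_pos: [0.5295, -0.0214, 0.0147]
tcp_rot: [0.911, -0.413, 0.0, 0.0]
ft_force: [-0.0, 0.7, 0.6]
finger_gap: 0.031
```

```bash
python3 st.py w9
```

```text
t 14.275 q [-0.3   0.69  0.33  1.98 -0.42  0.53 -2.09] tcp [ 0.5295 -0.0214  0.0147] x [ 0.658 -0.753  0.   ] y [-0.753 -0.658 -0.   ] z [ 0. -0. -1.] F [-0.   0.7  0.6] 0.030951170018524043
recess in tool mm [32.5  0.6 -5.3]
```

View pics/w9.png

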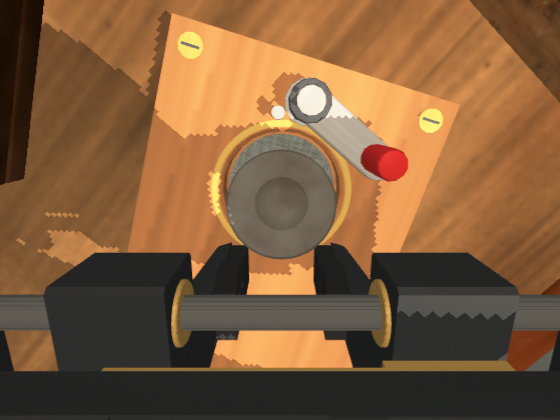

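Call:
servo_tool(
  series=[
    [0.65,[0.003,0,0],0],
    [0.65,[0.003,0,0],0],
    [0.65,[0,0,0],0],
    [0.65,[0,0,0],0],
  ],
)

```text
t: 14.82
tcp_pos: [0.5315, -0.0235, 0.0148]
tcp_rot: [0.911, -0.413, 0.0, 0.0]
ft_force: [-0.3, 1.0, 0.7]
finger_gap: 0.0304
```

```bash
python3 st.py w10
```

```text
t 14.825 q [-0.3   0.69  0.33  1.98 -0.42  0.53 -2.09] tcp [ 0.5315 -0.0235  0.0148] x [ 0.658 -0.753  0.   ] y [-0.753 -0.658 -0.   ] z [ 0. -0. -1.] F [-0.3  1.   0.7] 0.030399850996676588
recess in tool mm [29.6  0.6 -5.2]
```

View pics/w10.png

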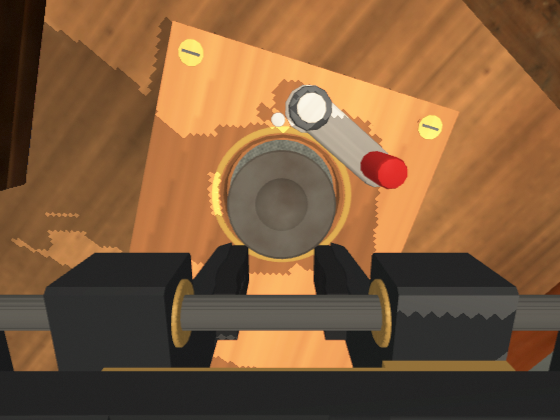

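Call:
servo_tool(
  series=[
    [0.65,[0.003,0,0],0],
    [0.65,[0.002,0,0],0],
    [0.65,[0,0,0],0],
    [0.65,[0,0,0],0],
  ],
)

```text
t: 15.38
tcp_pos: [0.5331, -0.0253, 0.0148]
tcp_rot: [0.911, -0.413, 0.0, -0.0]
ft_force: [-0.5, -0.0, -0.3]
finger_gap: 0.0308
```

```bash
python3 st.py w11
```

```text
t 15.375 q [-0.29  0.7   0.33  1.97 -0.42  0.54 -2.09] tcp [ 0.5331 -0.0253  0.0148] x [ 0.658 -0.753  0.   ] y [-0.753 -0.658 -0.   ] z [ 0. -0. -1.] F [-0.5 -0.  -0.3] 0.03083031275430575
recess in tool mm [27.1  0.7 -5.2]
```

View pics/w11.png

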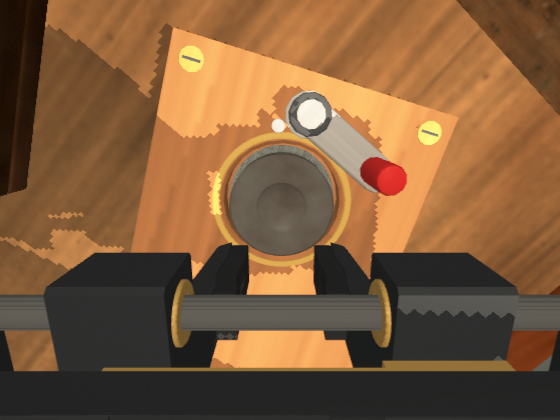

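```bash
python3 an.py 230 334 148 255 .022;python3 an.py 230 334 148 255 .034
python3 -c "
import cv2
a=cv2.imread('pics/w11.png')[80:290,190:420]; cv2.imwrite('pics/w11z.png',cv2.resize(a,None,fx=3,fy=3,interpolation=cv2.INTER_CUBIC))"
```

```text
centre [ 0.5512 -0.047   0.022 ] tool [28.2  0.7 -7.3] dia 0.04914553758369936 to go [-1. -0.]
centre [ 0.5531 -0.0491  0.034 ] tool [ 31.1   0.7 -19.3] dia 0.045277970495040475 to go [-3.9  0. ]
```

View pics/w11z.png

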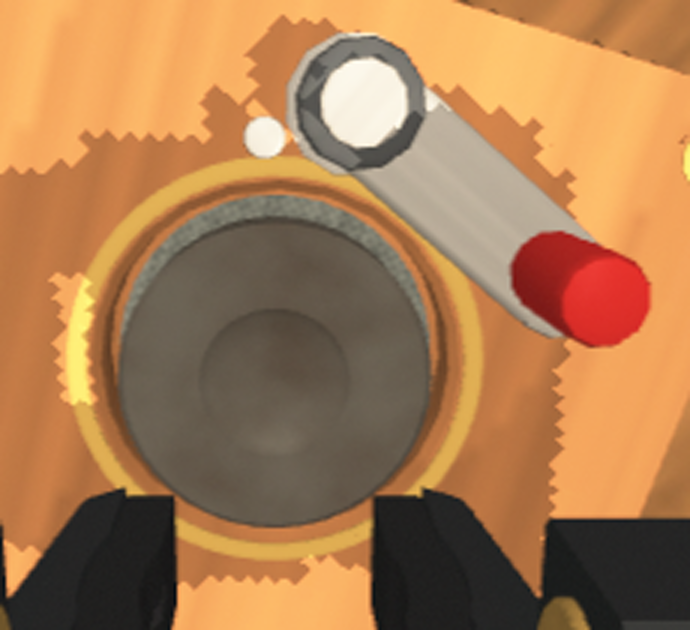

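Call:
servo_tool(
  series=[
    [0.65,[-0.01,0,-0.005],0],
    [0.65,[-0.01,0,-0.04],0],
    [0.65,[0,0,-0.08],0],
    [1.0,[0,0,-0.08],0],
    [1.0,[0,0,-0.04],-0.05],
    [1.0,[0,0,0],-0.055],
    [1.0,[0,0,0],-0.055],
    [1.0,[0,0,0],-0.055],
    [1.0,[0,0,0],-0.055],
    [1.0,[0,0,0],-0.055],
    [1.0,[0,0,0],-0.055],
    [1.0,[0,0,0],-0.055],
  ],
)

```text
t: 16.92
tcp_pos: [0.5261, -0.0175, 0.1373]
tcp_rot: [0.966, 0.257, -0.0, -0.0]
ft_force: [0.8, -0.7, -0.9]
finger_gap: 0.0006
```

Call:
servo_tool(
  series=[
    [1.0,[0,0,0],-0.055],
    [1.0,[0,0,0],-0.055],
    [1.0,[0,0,0],0],
    [1.0,[0,0,0],0],
  ],
)

```text
t: 17.42
tcp_pos: [0.5263, -0.0177, 0.1373]
tcp_rot: [0.91, 0.415, -0.0, 0.0]
ft_force: [-0.3, -0.2, 0.7]
finger_gap: -0.0
```

```bash
python3 st.py w12
```

```text
t 17.425 q [-0.08  0.45  0.03  1.94 -0.02  0.76 -0.75] tcp [ 0.5263 -0.0177  0.1373] x [ 0.655  0.756 -0.   ] y [ 0.756 -0.655 -0.   ] z [-0. -0. -1.] F [-0.3 -0.2  0.7] -5.67588232115295e-06
recess in tool mm [ -5.7  36.9 117.3]
```

View pics/w12.png

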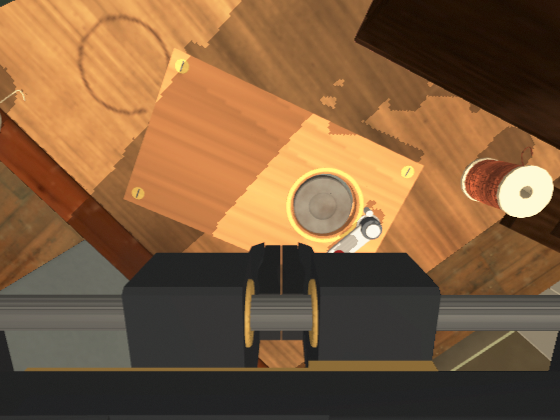

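```bash
python3 - <<'E'
from h import *
o=dict(tcp_pos=np.array([.5331,-.0253,.0148]),tcp_rot=np.array([.911,-.413,0,0]))
z=lambda u,v:(190+(u+.5)/3-.5,80+(v+.5)/3-.5)
pg=ray('wrist',*z(607,300),.058,o); pv=ray('wrist',*z(365,101),.037,o)
print(pg,pv,np.linalg.norm(pg[:2]-pv[:2]))
yaw=np.radians(25); ex=np.array([np.cos(yaw),np.sin(yaw)]);ey=np.array([-ex[1],ex[0]])
rec=np.array([.5505,-.0462]); P=rec-.042*ey; print('pivot',P)
d=pg[:2]-P; print('peg rel',d@ex,d@ey,'ang',np.arctan2(d@ey,-d@ex))
o=ctrl.get_obs(); p=o['tcp_pos']; A=R.from_quat(o['tcp_rot']).as_matrix()
for th in [.45,.6,.8,1,1.2,1.4,1.571]:
    q=P+.036*(-np.cos(th)*ex+np.sin(th)*ey); print(th,q.round(4),((np.r_[q,.058]-p)@A*1000).round(1))
E
```

```text
[ 0.53327483 -0.0850261   0.058     ] [ 0.56901788 -0.08437196  0.037     ] 0.03574903156624903
pivot [ 0.56824997 -0.08426493]
peg rel -0.03201992535324239 0.014091269616847162 ang 0.4145723496218878
0.45 [ 0.5323 -0.0838] [-46.1  47.7  79.3]
0.6 [ 0.5327 -0.0784] [-41.7  44.5  79.3]
0.8 [ 0.5346 -0.0715] [-35.2  41.4  79.3]
1 [ 0.5378 -0.065 ] [-28.3  39.6  79.3]
1.2 [ 0.5422 -0.0594] [-21.1  39.3  79.3]
1.4 [ 0.5477 -0.0547] [-14.   40.4  79.3]
1.571 [ 0.553  -0.0516] [-8.2 42.4 79.3]
```

Call:
servo_tool(
  series=[
    [1.0,[-0.04,0.025,0],0],
    [1.0,[-0.052,0.033,0],0],
    [1.0,[-0.052,0.033,0],0],
    [1.0,[0,0,0.06],0],
    [1.0,[0,0,0.08],0],
    [1.0,[0,0,0.05],0],
    [1.0,[0,0,0.01],0],
    [1.0,[0,0,0],0],
    [1.0,[0,0,0],0],
  ],
)

```text
t: 18.6
tcp_pos: [0.5149, -0.1021, 0.0384]
tcp_rot: [0.909, 0.417, 0.001, 0.001]
ft_force: [0.3, -0.2, 0.7]
finger_gap: 0.0006
```

```bash
python3 st.py w13
```

```text
t 18.6 q [ 0.08  0.61  0.04  1.98 -0.04  0.54 -0.56] tcp [ 0.5149 -0.1021  0.0384] x [0.652 0.758 0.001] y [ 0.758 -0.652  0.002] z [ 0.002 -0.    -1.   ] F [ 0.3 -0.2  0.7] 0.0005894105063815877
recess in tool mm [65.6 -9.5 18.4]
```

View pics/w13.png

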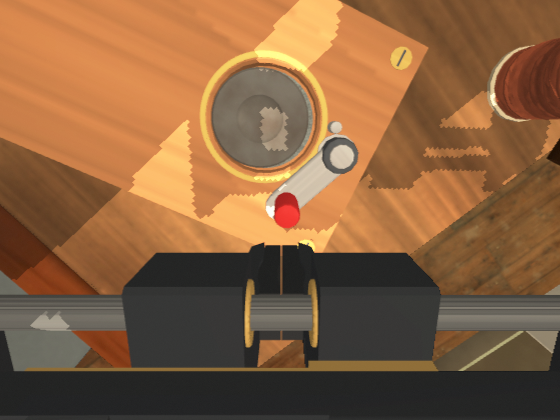

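Call:
servo_tool(
  series=[
    [1.0,[0,0,0.015],0],
    [1.0,[0,0,0.006],0],
    [1.0,[0.012,0,0],0],
    [1.0,[0.012,-0.001,0],0],
    [1.0,[0.012,-0.003,0],0],
    [1.0,[0.012,-0.003,0],0],
    [1.0,[0.012,-0.002,0],0],
    [1.0,[0.012,0,0],0],
    [1.0,[0.01,0.001,0],0],
    [1.0,[0,0,0],0],
  ],
)

```text
t: 19.9
tcp_pos: [0.5392, -0.0678, 0.0271]
tcp_rot: [0.909, 0.417, 0.001, 0.0]
ft_force: [-0.0, -0.3, -0.1]
finger_gap: 0.0004
```

```bash
python3 st.py w14
```

```text
t 19.9 q [ 0.01  0.66  0.04  1.94 -0.05  0.55 -0.63] tcp [ 0.5392 -0.0678  0.0271] x [0.652 0.758 0.002] y [ 0.758 -0.652  0.002] z [ 0.002  0.    -1.   ] F [-0.  -0.3 -0.1] 0.0003610358366625395
recess in tool mm [23.7 -5.5  7.1]
```

View pics/w14.png

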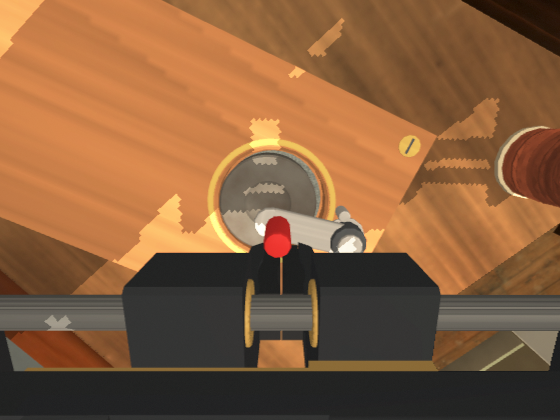

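Call:
servo_tool(
  series=[
    [1.0,[0.005,0.001,0],0],
    [1.0,[0.005,0.001,0],0],
    [1.0,[0.003,0.001,0],0],
    [1.0,[0,0,0],0],
  ],
)

```text
t: 20.45
tcp_pos: [0.5434, -0.0643, 0.0268]
tcp_rot: [0.909, 0.417, 0.0, 0.0]
ft_force: [-0.7, -0.5, -0.4]
finger_gap: 0.0004
```

```bash
python3 st.py w15
```

```text
t 20.45 q [ 0.    0.66  0.04  1.93 -0.05  0.56 -0.63] tcp [ 0.5434 -0.0643  0.0268] x [0.652 0.758 0.   ] y [ 0.758 -0.652  0.   ] z [ 0.001  0.    -1.   ] F [-0.7 -0.5 -0.4] 0.00035149907299732354
recess in tool mm [18.3 -6.4  6.8]
```

View pics/w15.png

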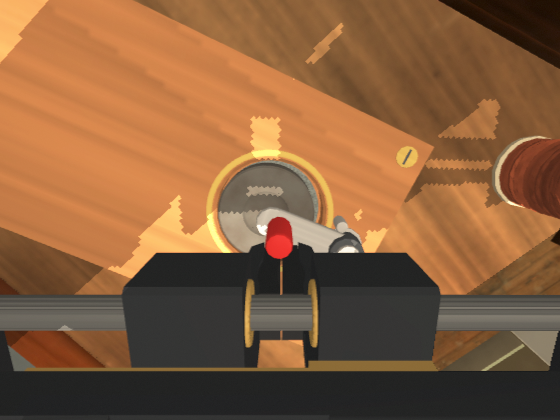

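Call:
servo_tool(
  series=[
    [1.0,[0.003,0.001,0],0],
    [1.0,[0.003,0.001,0],0],
    [1.0,[0,0,0],0],
  ],
)

```text
t: 20.88
tcp_pos: [0.5447, -0.0633, 0.0265]
tcp_rot: [0.909, 0.417, -0.001, -0.0]
ft_force: [-3.7, -2.4, 3.2]
finger_gap: 0.0003
```

Call:
servo_tool(
  series=[
    [1.0,[0.002,0.0005,0],0],
    [1.0,[0.002,0.0005,0],0],
    [1.0,[0,0,0],0],
  ],
)

```text
t: 21.25
tcp_pos: [0.5448, -0.0633, 0.0264]
tcp_rot: [0.909, 0.416, -0.003, -0.0]
ft_force: [-8.0, -5.8, 6.1]
finger_gap: 0.0004
```

```bash
python3 st.py w16
```

```text
t 21.25 q [-0.    0.66  0.04  1.92 -0.05  0.56 -0.64] tcp [ 0.5448 -0.0633  0.0264] x [ 0.653  0.757 -0.004] y [ 0.757 -0.653 -0.003] z [-0.005 -0.002 -1.   ] F [-8.  -5.8  6.1] 0.0004247823875172853
recess in tool mm [16.7 -6.8  6.3]
```

View pics/w16.png

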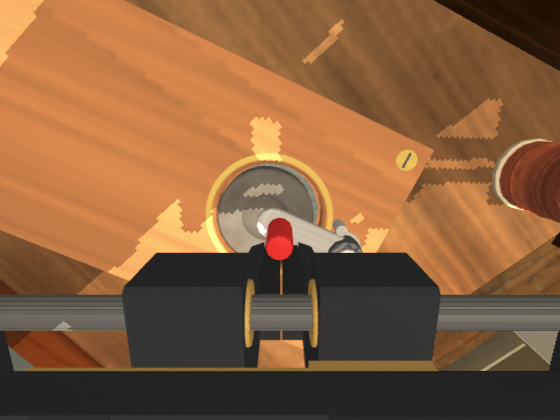

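Call:
servo_tool(
  series=[
    [1.0,[-0.02,0,0],0],
    [1.0,[-0.04,0,0],0],
    [1.0,[-0.04,0,-0.04],0],
    [1.0,[0,0,-0.08],0],
    [1.0,[0,0,-0.08],0],
    [1.0,[0,0,-0.04],0],
    [1.0,[0,0,0],0],
    [1.0,[0,0,0],0],
  ],
)

```text
t: 22.3
tcp_pos: [0.5141, -0.0997, 0.1458]
tcp_rot: [0.909, 0.417, -0.0, -0.0]
ft_force: [0.1, -0.1, -1.3]
finger_gap: 0.0005
```

```bash
python3 st.py w17; python3 - <<'E'
import cv2
a=cv2.imread('pics/w17.png')[60:250,200:430]; cv2.imwrite('pics/w17z.png',cv2.resize(a,None,fx=3,fy=3,interpolation=cv2.INTER_CUBIC))
E
```

```text
t 22.3 q [ 0.06  0.43  0.05  1.94 -0.03  0.77 -0.58] tcp [ 0.5141 -0.0997  0.1458] x [ 0.653  0.758 -0.001] y [ 0.758 -0.653 -0.001] z [-0.001  0.    -1.   ] F [ 0.1 -0.1 -1.3] 0.0004963575337070353
recess in tool mm [ 64.4  -7.2 125.8]
```

View pics/w17z.png

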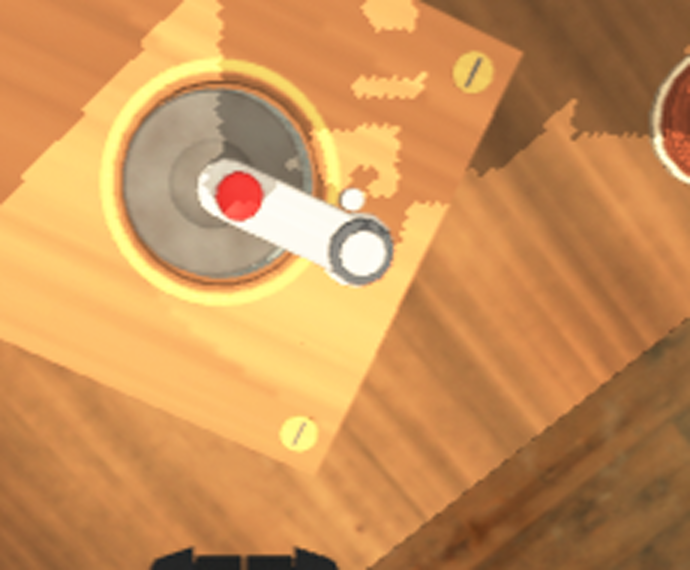

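View pics/w17.png

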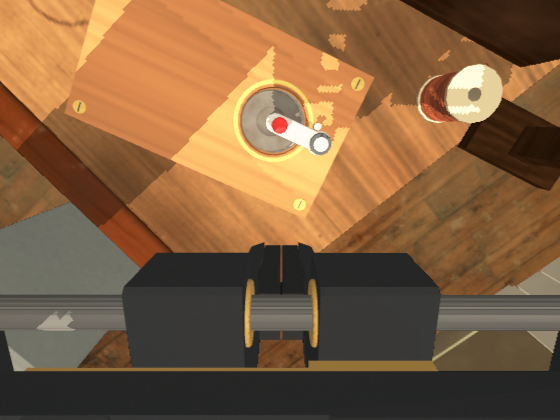

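```bash
python3 - <<'E'
from h import *
z=lambda u,v:(200+(u+.5)/3-.5,60+(v+.5)/3-.5)
yaw=np.radians(25); ex=np.array([np.cos(yaw),np.sin(yaw)]);ey=np.array([-ex[1],ex[0]])
rec=np.array([.5505,-.0462])
pg=ray('wrist',*z(240,197),.058)[:2]; pv=ray('wrist',*z(361,250),.037)[:2]; av=ray('wrist',*z(217,180),.022)[:2]
d=pg-pv; P=rec-.042*ey; d2=pg-P
print('ang',np.arctan2(d@ey,-d@ex),np.arctan2(d2@ey,-d2@ex),np.linalg.norm(d),'anvil off',av-rec)
r=lambda uv:ray('wrist',*z(*uv),.022)[:2]
print('dia',np.linalg.norm(r((119,180))-r((316,180))), np.linalg.norm(r((217,84))-r((217,277))))
cv2.imwrite('pics/side9.png',cv2.resize(vision.camera('side')[...,::-1][200:330,180:440],None,fx=3,fy=3,interpolation=cv2.INTER_CUBIC))
cv2.imwrite('pics/top9.png',vision.camera('top')[...,::-1])
E
```

```text
ang 1.5583531557322652 1.5761082455774238 0.03480307835394931 anvil off [0.00050558 0.00168448]
dia 0.054125645654880275 0.051268999366174094
```

View pics/side9.png

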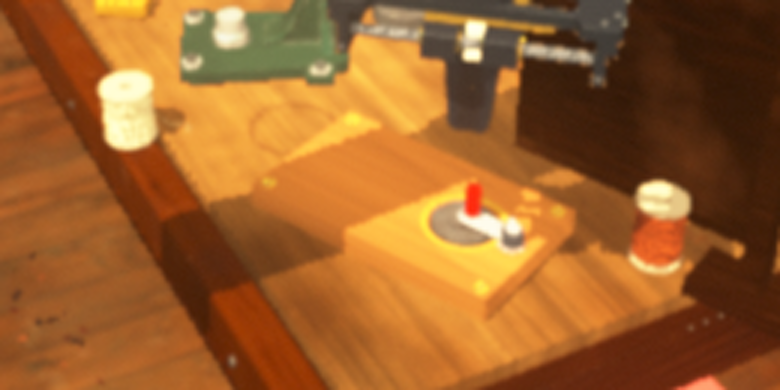

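View pics/top9.png

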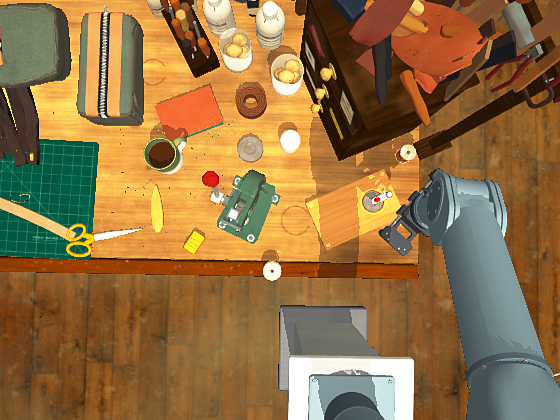

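```bash
python3 -c "
from workcell import ctrl
print(ctrl.get_obs()['ft_force'],ctrl.get_obs()['t']);print(ctrl.hand_in())"
```

```text
[ 0.12299025 -0.78118424 -0.21406719] 22.45
the job is handed in; nothing more can be done
None
```

The anvil is in the recess, the keeper is over it at its stop, and I handed the job in at 22.5 s with the arm clear of everything. No verdict came back.

I pushed the anvil across the board with the two part-open fingertips until it dropped into the recess. I then closed the jaws and pushed the red peg round until the force rose to about 10 N and the arm stalled at the stop. After that I backed off and raised the arm.

**Last checks (wrist camera and force reading):**
- **Keeper:** about 1.56–1.58 rad, so at its stop of 1.571.
- **Anvil:** centre about 2 mm from the recess centre. It looks flat, and the keeper swung over it freely.
- **Other objects:** the spools, wax pot and wax block look unmoved in the top view.
- **Contact:** the wrist force is back to sensor noise, below 1 N.

**What disagreed:**
- **Fingertip position:** the tips appeared to sit about 11 mm behind the TCP, not 8 mm ahead of it. My first pass, with the TCP 32 mm above the bench, went over the anvil without touching it. I lowered the tool by what I measured in the image and the next pass pushed it.
- **Anvil size:** in the final picture it measured 51–54 mm across at its seated height, against 49 mm just after the drop. I put this down to shading from the recess wall, and did not confirm it.

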